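Put the bench supplies away by kind

TASK

Put the loose supplies at the front of the bench away: each card box of screws flat in the tray bay of its size, smaller box in the smaller bay and larger box in the larger bay; the two markers in the pen tray, one lying in each groove; and the black tape roll flat down on the spindle, post through its core. Any order will do. Leave the torch and the tape measure where they are.

Things in the scene. Friction and masses are not known exactly. Their poses are not given: they have to be found in the camera images.
- small_carton: the smaller closed card box of screws (green), 45 (x) by 68 (y) and 50 high; some 0.4 kg. Origin at the centre of its underside, z up. Grip across the 45 mm (x). Sizes in mm.
- large_carton: the larger, flatter closed card box of screws (orange), 85 (x) by 60 (y) and 38 high; some 0.4 kg. Origin at the centre of its underside, z up. Grip across the 60 mm (y). Sizes in mm.
- tape_roll: roll of black tape lying flat, 64 outside diameter, 19 high, with a core hole through which a post of up to 28 diameter passes. Origin at the centre of its underside, z up along the core. Can be gripped across the outside. Sizes in mm.
- marker_a_mid (a point): felt marker with a white barrel and a black cap, 130 long, 16 in diameter (a small clip makes it 18 high), lying on the bench. This point is the middle of the barrel, on its axis, 8 above the surface it lies on; y is the marker's long axis, x runs across it. Light, can roll a little; grip across x. Sizes in mm.
- marker_b_mid (a point): felt marker with a white barrel and a red cap, 130 long, 16 in diameter (a small clip makes it 18 high), lying on the bench. This point is the middle of the barrel, on its axis, 8 above the surface it lies on; y is the marker's long axis, x runs across it. Light, can roll a little; grip across x. Sizes in mm.
- carton_tray: fixed plywood tray, 96 (x) by 210 (y), origin at the centre of its underside. Two bays along y, floor at z = 4, lip and 20 wide land between them 14 high. Small bay centred at y = -64.5, inside 84 (x) by 69 (y); large bay at y = +44.5, inside 84 (x) by 109 (y). Each carton fits flat with its own x along the tray's y, either way round. Sizes in mm.
- pen_tray: fixed grey plastic tray, 108 (x) by 170 (y), with two straight grooves along y, centred at x = -28 and x = +28. Each groove is 40 wide and 158 long; floor 3 above the bench, lip and 16 wide middle ridge 9 above the bench. Origin at the centre of its underside. Sizes in mm.
- spindle: fixed tape spindle: round black base, 90 in diameter and 8 high, with an upright steel post of 12 diameter in its centre whose domed top is 50 above the bench. Origin at the centre of the underside of the base. Sizes in mm.
- tape_measure: bystander: yellow and black pocket tape measure, 46 by 89 by 68 high, standing loose at the left of the work. Origin at the centre of its underside. Sizes in mm.
- torch: bystander: black pocket torch, 33 by 114 (along y) by 33 high, lying loose at the right of the work. Origin at the centre of its underside. Sizes in mm.
Mind the look-alikes: they are no part of the job. What is shaped like the small_carton but white is not meant.

How it is judged (in metres and radians):
At the end, for the whole second after the job is handed in: Each box upright on the floor of its bay (within 16 mm along, 21 mm across, 0.06 rad); one marker lying in each groove (16 mm across, 20 mm along, 3.5 mm in height); roll flat on the spindle base round the post (4.5 mm, 0.08 rad); boxes and roll at rest (under 0.03 m/s) (x of small_carton in the frame of carton_tray between -0.021 and 0.021 m and y of small_carton in the frame of carton_tray between -0.0805 and -0.0485 m and z of small_carton in the frame of carton_tray between 0 and 0.008 m and angle between each of small_carton, large_carton's own z axis and vertical below 0.06 rad and x of large_carton in the frame of carton_tray between -0.021 and 0.021 m and y of large_carton in the frame of carton_tray between 0.0285 and 0.0605 m and z of large_carton in the frame of carton_tray between 0 and 0.008 m and horizontal distance between tape_roll and spindle below 0.016 m and height (world z) of tape_roll between 0.004 and 0.0125 m and angle between tape_roll's own z axis and vertical below 0.08 rad and ((x of marker_a_mid in the frame of pen_tray between -0.044 and -0.012 m and y of marker_a_mid in the frame of pen_tray between -0.02 and 0.02 m and z of marker_a_mid in the frame of pen_tray between 0.006 and 0.0145 m and x of marker_b_mid in the frame of pen_tray between 0.012 and 0.044 m and y of marker_b_mid in the frame of pen_tray between -0.02 and 0.02 m and z of marker_b_mid in the frame of pen_tray between 0.006 and 0.0145 m) or (x of marker_a_mid in the frame of pen_tray between 0.012 and 0.044 m and y of marker_a_mid in the frame of pen_tray between -0.02 and 0.02 m and z of marker_a_mid in the frame of pen_tray between 0.006 and 0.0145 m and x of marker_b_mid in the frame of pen_tray between -0.044 and -0.012 m and y of marker_b_mid in the frame of pen_tray between -0.02 and 0.02 m and z of marker_b_mid in the frame of pen_tray between 0.006 and 0.0145 m)) and linear speed of each of small_carton, large_carton, tape_roll below 0.03 m/s); the robot touches nothing.
It fails at once if the tape measure is moved by more than 30 mm (distance of tape_measure from where it was at the start of the episode above 0.03 m).
It fails at once if the torch is moved by more than 30 mm (distance of torch from where it was at the start of the episode above 0.03 m).
It also fails if it takes over 99 s, if anything falls off the work surface, if the arm or the gripper's body presses on something with over 40 N, if the wrist force passes 120 N, or if a joint passes its speed limit or range.

ROBOT

A 6-joint arm with a two-finger parallel gripper is mounted at the origin on a cart in front of the work surface, level with it; the furniture and walls round the work are solid. World frame = base frame: x ahead of the robot, y to its left, z up, the work surface at z = 0. Lengths are in mm, angles in rad, forces in N, time in s.
With the tool pointing down it reaches from about 275 to 750 mm from the base axis. Payload 10.2 kg.
Tool frame: the origin (TCP) lies between the finger pads; the fingertips stand 14 mm ahead of it and the grasp point (between the pads) lies 5 mm behind it (tip_reach is the distance from the TCP to the fingertips, in mm); z points along the fingers, y is the line along which they close (so a half turn about z gives the same grasp; the last joint's range is limited). The gripper opens to 85 mm and grips with 20 to 120 N. Pads are 22 mm wide; open, the fingers measure 114 mm over their backs; the gripper's body (76 mm by 85 mm) begins 54 mm behind the grasp point. The pads swing forward as they close: fully open they stand 13 mm farther back than shut.
Start: joints at [-1.398, 0.313, 1.498, -0, 1.331, -0.223], TCP at [202.4, -484.423, 245.294] pointing down, gripper open.
Joint ranges: [-2.94, 2.94], [-0.97, 2.17], [0.19, 2.56], [-1.23, 4.37], [0.02, 3.11], [-2.88, 2.88]. Speed limits (rad/s): [2.39, 2.39, 3.01, 3.14, 3.14, 3.14].

INTERFACE

Orientations are given as a unit quaternion [w, x, y, z].
In Python, from rig import * gives the robot as it stands.
- The arm moves only by the tool arm_command, never from a script. Its argument "steps" is a list that holds one entry, the list of rows, each a list of 7 numbers: the opening, from 0 (shut) to 1 (fully open), then the shift along the tool's x, y, z each as a share of 0.05 m, from -1 to 1, then the turn, a rotation vector about the tool's x, y, z each as a share of 0.15 rad, from -1 to 1. A call has 1 to 8 rows; each row shifts and turns the commanded pose from where the row before left it, along the tool's axes as they then stand; what a row does not reach is not made up. A row lasts 1/8 s, in which the tool goes at most 62.5 mm and 10.7 degrees, less where a joint would pass 70% of its speed; a pose out of reach is approached as far as the arm can. A call with a number of a shift or a turn outside -1 to 1 is refused whole. A call with a gripper value outside its range is refused whole. The fingers move at their own pace and stop on an object; "squeeze" is the grip in N (left out, the last holds). Time passes only in rows, so rows that do not move let the fingers close. It gives the time, the measured TCP pose, the force, the opening and the grip force at its end, in the units of the state.
- sense(): the state, without advancing time (a new reading comes with each control period).
- capture(name): name is "scene" or "top"; returns the picture (400x640x3 uint8, red, green, blue); there is no depth.
- get_calibration(name): a dict with "intrinsics" (3x3 intrinsics, pixels), "rvec" (rotation vector, rad) and "tvec" (3), from world to camera coordinates, as OpenCV has them. Camera axes: x right, y down, z forward; pixel columns grow to the right and rows downward; lengths in mm; the calibration is good to about 2 mm. A picture is of the moment at which its call begins. get_calibration takes no time and is no camera call.
- finish_job(): hands the job in; it is judged then, once.
The state is a dict: "time_s": time; "joints": joint angles; "dq": joint speeds; "tau": joint torques, N m; "eef_pos": TCP position; "ee_rot": TCP orientation; "force": force on the tool from outside, world axes, zero at the start; "wrist_torque": the same for the moment, N m; "grip_width": opening from 0.0 (shut) to 1.0 (fully open); "grip_force": force on a finger pad.
Only numpy, scipy, OpenCV 4.12 (cv2) and the standard library are available. Lean on these libraries where they do the work, as an engineer would, in place of code of your own. Each camera call takes 0.05 s, during which the arm holds its last target. There are 200 camera calls.

## Working session

There is one attempt and no reset: what is moved stays moved. The work goes in short steps, Python scripts to look and compute and a tool call to move; the robot and the scene stay as the last step left them, time stands still between calls to the robot, and variables do not carry over. Pictures are saved under pics/ and viewed, at most 14 in all, crops included, and the job is handed in when it is done.

Besides the shell and the picture viewer there is one more tool, called after ">>>" as a command line: name --argument value ..., lists and objects as JSON in quotes. arm_command: Moves the arm, as the interface text tells. Its arguments: {"type":"object","properties":{"steps":{"type":"array"},"squeeze":{"type":"number"}},"required":["steps"]}

```bash
ls; mkdir -p pics; python3 - <<'E'
from rig import *
import cv2
for n in("top","scene"):
    cv2.imwrite(f"pics/{n}0.png",capture(n)[:,:,::-1]); c=get_calibration(n); print(c)
print(sense())
E
```

```text
pics
{'intrinsics': array([[433.19731481,   0.        , 323.89529211],
       [  0.        , 433.19731481, 192.10401087],
       [  0.        ,   0.        ,   1.        ]]), 'rvec': array([ 2.12043543, -2.09304635,  0.10975341]), 'tvec': array([ -15.76355387,  471.99694482, 1176.227082  ])}
{'intrinsics': array([[408.57634869,   0.        , 321.29483811],
       [  0.        , 408.57634869, 199.52259902],
       [  0.        ,   0.        ,   1.        ]]), 'rvec': array([ 0.95329615, -2.41793612,  1.0830204 ]), 'tvec': array([347.9845982 , 268.64544461, 976.81995469])}
{'time_s': 0.1, 'joints': array([-1.39837465e+00,  3.13410522e-01,  1.49830160e+00,  2.26616258e-06,
        1.33098835e+00, -2.23381606e-01]), 'dq': array([ 8.15293752e-04, -2.64408311e-04, -1.85184361e-03,  8.70105556e-04,
       -1.50005919e-05,  8.02529507e-04]), 'tau': array([ 2.13878928e-03, -4.12902224e+01, -2.60140800e+01, -2.36437663e-04,
        3.04632107e-03,  4.47867919e-06]), 'eef_pos': array([ 202.37847196, -484.22087388,  244.80626082]), 'ee_rot': array([-5.53703132e-04,  9.80481202e-01,  1.96612070e-01,  1.52122540e-05]), 'force': array([-0.67108162,  0.02647446,  0.08575256]), 'wrist_torque': array([ 0.0073429 , -0.03027883,  0.02821784]), 'grip_force': 0.0, 'grip_width': 0.9980046032751273}
```

View pics/top0.png

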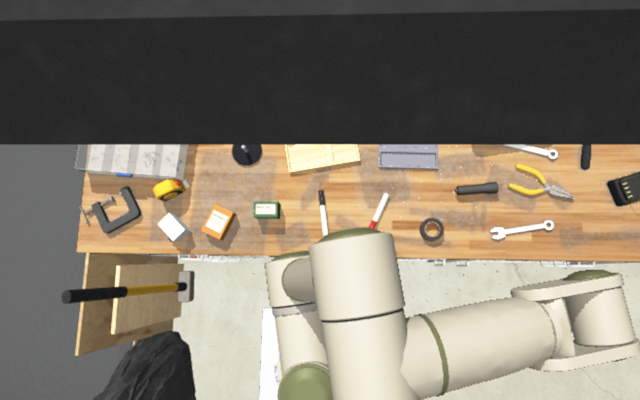

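View pics/scene0.png

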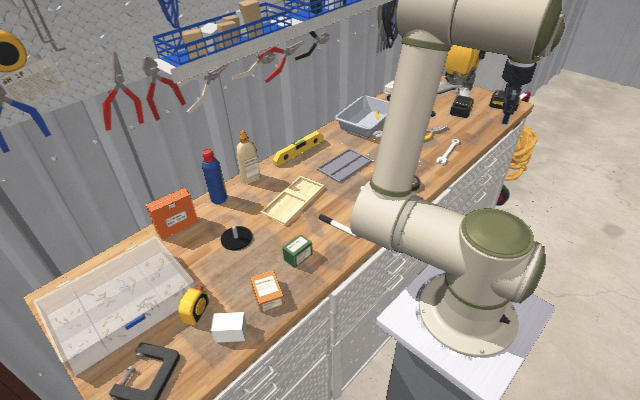

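```bash
cat > h.py <<'E'
import numpy as np, cv2
from rig import *
def cam(n):
    c=get_calibration(n);R=cv2.Rodrigues(np.array(c["rvec"],float))[0];return np.array(c["intrinsics"]),R,np.array(c["tvec"],float).ravel()
def w(n,uv,z=0):
    K,R,t=cam(n);C=-R.T@t
    uv=np.atleast_2d(uv).astype(float);d=np.c_[uv,np.ones(len(uv))]@np.linalg.inv(K).T@R
    return C+d*((z-C[2])/d[:,2])[:,None]
def p(n,X):
    c=get_calibration(n);return cv2.projectPoints(np.atleast_2d(X).astype(float),np.array(c["rvec"],float),np.array(c["tvec"],float),np.array(c["intrinsics"]),None)[0][:,0]
def crop(img,x0,y0,x1,y1,s,name):
    cv2.imwrite("pics/"+name,cv2.resize(img[y0:y1,x0:x1,::-1],None,fx=s,fy=s,interpolation=cv2.INTER_CUBIC))
E
python3 - <<'E'
from h import *
t=cv2.imread("pics/top0.png")[:,:,::-1];s=cv2.imread("pics/scene0.png")[:,:,::-1]
a=np.vstack([cv2.resize(t[140:250,150:350],None,fx=4,fy=4,interpolation=2)[:300*2][:440],np.zeros((1,800,3),np.uint8)])
cv2.imwrite("pics/c1.png",a[:,:,::-1])
crop(t,310,140,510,250,4,"c2.png")
crop(s,210,130,390,310,3.3,"c3.png")
for n in("top","scene"):
    K,R,T=cam(n);print(n,-R.T@T)
E
```

```text
top [ 272.96172751  -85.00413488 1234.830331  ]
scene [-145.27075124  631.01662508  853.32016681]
```

View pics/c1.png

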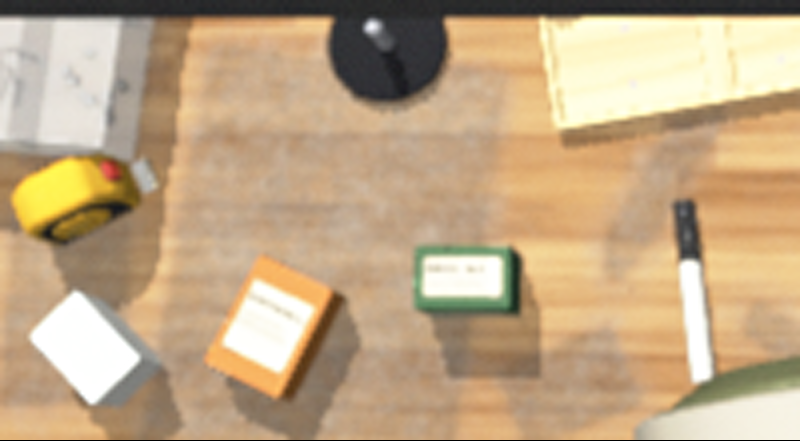

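View pics/c2.png

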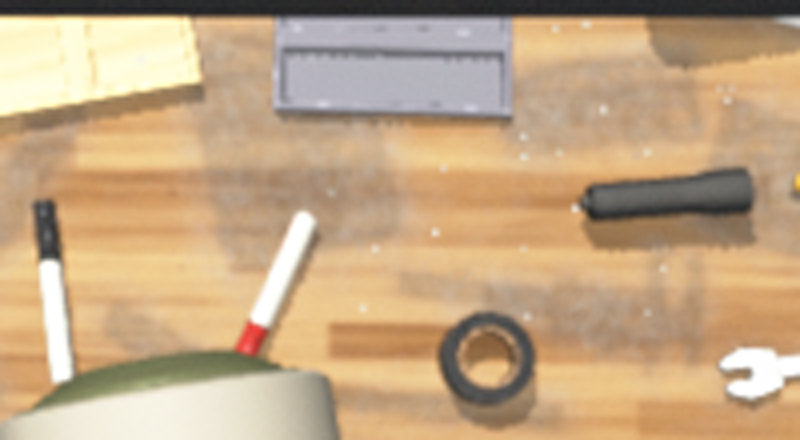

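View pics/c3.png

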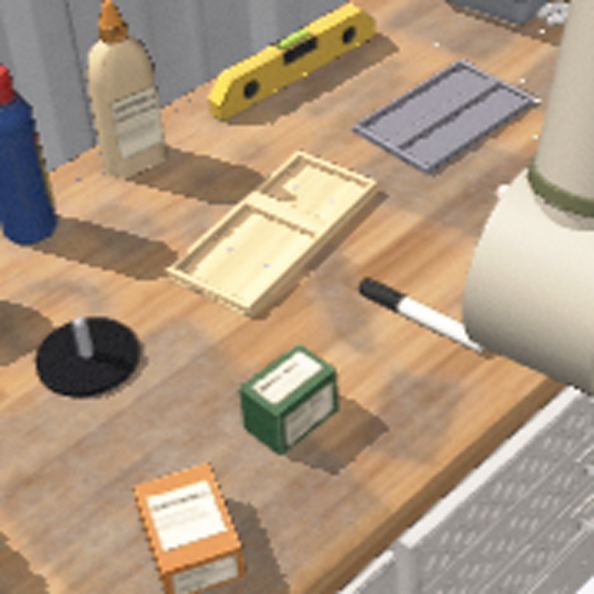

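```bash
cat > fit.py <<'E'
from h import *
from scipy.optimize import least_squares
def un(pts,o,s): return (np.array(pts,float)+.5)/s-.5+np.array(o)
c1=lambda P:un(P,(150,140),4); c2=lambda P:un(P,(310,140),4); c3=lambda P:un(P,(210,130),3.3)
def fit(name,obs,x0):
    # obs: list of (cam, local Nx3, pix Nx2)
    def f(q,raw=False):
        r=[]
        for n,L,P in obs:
            L=np.array(L,float);c,s=np.cos(q[2]),np.sin(q[2])
            X=np.c_[q[0]+c*L[:,0]-s*L[:,1],q[1]+s*L[:,0]+c*L[:,1],L[:,2]]
            r.append(p(n,X)-P)
        return r if raw else np.concatenate(r).ravel()
    s=least_squares(f,x0,x_scale=[10,10,.1],loss='soft_l1');print(name,s.x.round(3),[a.round(1).tolist() for a in f(s.x,True)])
def box(a,b,h): return [[-a,-b,h],[a,-b,h],[a,b,h],[-a,b,h]]
if __name__=="__main__":
    # green: x(45) ~ world x ; order: (-,-)=near right,(+,-)=far right,(+,+)=far left,(-,+)=near left
    L=box(22.5,34,50)
    fit("green",[("top",L,c1([(517,311),(513,247),(415,247),(414,309)])),("scene",L,c3([(336,371),(300,346),(241,395),(282,413)])[[0,1,2,3]])],[420,60,0])
    print("green top-face world",w("top",c1([(517,311),(513,247),(415,247),(414,309)]),50)[:,:2].round(), w("scene",c3([(282,413),(336,371),(300,346),(241,395)]),50)[:,:2].round())
    print("orange",w("top",c1([(262,255),(334,290),(278,398),(207,357)]),38)[:,:2].round(), w("scene",c3([(135,485),(208,463),(243,553),(165,585)]),38)[:,:2].round())
    print("tray lip scene",w("scene",c3([(168,268),(300,152),(378,183),(252,307)]),14)[:,:2].round(),"top",w("top",np.r_[c1([(562,130)]),c2([(201,87)])],14)[:,:2].round())
    print("pen",w("scene",c3([(354,126),(461,63),(541,100),(430,165)]),9)[:,:2].round(),w("top",c2([(275,110),(512,115)]),9)[:,:2].round())
    print("roll",w("top",c2([(486,356),(438,356),(534,356)]),12)[:,:2].round())
    print("spindle",w("top",c1([(330,45),(447,45),(388,103)]),8)[:,:2].round(),"tip",w("top",c1([(372,27)]),48)[:,:2].round(),"scene base",w("scene",c3([(36,357),(140,355),(88,356)]),8)[:,:2].round(),"tip",w("scene",c3([(80,321)]),48)[:,:2].round())
    print("mA",w("top",c1([(684,201),(703,382)]),8)[:,:2].round(),"mB",w("top",c2([(304,213),(245,353)]),8)[:,:2].round(), "mA scene",w("scene",c3([(361,284),(490,351)]),8)[:,:2].round())
    print("torch",w("top",c2([(582,205),(752,190)]),16)[:,:2].round(),"tm",w("top",c1([(75,195)]),60)[:,:2].round(),"white",w("top",c1([(88,347)]),50)[:,:2].round())
E
python3 fit.py
```

```text
green [4.20438e+02 1.52072e+02 2.70000e-02] [[[-1.5, -0.2], [-0.4, -0.3], [0.0, 0.2], [-0.0, 0.7]], [[1.3, -0.7], [0.1, -1.1], [0.0, -1.9], [-0.3, 1.2]]]
green top-face world [[398. 113.]
 [443. 118.]
 [442. 187.]
 [399. 185.]] [[399. 182.]
 [399. 122.]
 [441. 122.]
 [437. 191.]]
orange [[437. 299.]
 [413. 246.]
 [337. 282.]
 [365. 334.]] [[438. 300.]
 [413. 249.]
 [332. 286.]
 [353. 342.]]
tray lip scene [[ 628.  112.]
 [ 662.  -91.]
 [ 570. -108.]
 [ 533.   94.]] top [[ 534.   91.]
 [ 567. -110.]]
pen [[ 657. -164.]
 [ 649. -326.]
 [ 541. -330.]
 [ 555. -168.]] [[ 551. -164.]
 [ 548. -332.]]
roll [[ 376. -309.]
 [ 375. -276.]
 [ 376. -342.]]
spindle [[599. 267.]
 [599. 179.]
 [555. 221.]] tip [[602. 226.]] scene base [[631. 259.]
 [566. 196.]
 [599. 227.]] tip [[601. 226.]]
mA [[484.   2.]
 [354. -14.]] mB [[ 476. -184.]
 [ 376. -142.]] mA scene [[487.   3.]
 [346. -11.]]
torch [[ 482. -377.]
 [ 494. -494.]] tm [[476. 429.]] white [[370. 415.]]
```

```bash
cat > plan.py <<'E'
import json,sys,numpy as np
from rig import sense
def wrap(a): return (a+np.pi)%(2*np.pi)-np.pi
def plan(wps,save=True):
    """wps: (x,y,z,phi,open,n rows or 0=auto); prints calls of <=8 rows from the commanded pose in cmd.json"""
    c=json.load(open("cmd.json"));P=np.array(c[:3]);ph=c[3];rows=[]
    for x,y,z,f,g,n in wps:
        T=np.array([x,y,z],float);P0=P.copy();p0=ph
        n=n or int(max(np.ceil(np.linalg.norm(T-P)/42),np.ceil(abs(f-ph)/.149),1))
        for i in range(1,n+1):
            d=P0+(T-P0)*i/n-P
            l=np.array([np.cos(ph)*d[0]+np.sin(ph)*d[1],np.sin(ph)*d[0]-np.cos(ph)*d[1],-d[2]])
            s=np.round(l/50,2);r=round(-(p0+(f-p0)*i/n-ph)/.15,2)
            assert abs(s).max()<=1 and abs(r)<=1
            rows.append([g]+[float(v)+0. for v in s]+[0,0,r+0.]);l=s*50
            P=P+[np.cos(ph)*l[0]+np.sin(ph)*l[1],np.sin(ph)*l[0]-np.cos(ph)*l[1],-l[2]];ph-=r*.15
    for i in range(0,len(rows),8): print(json.dumps(rows[i:i+8]).replace(" ",""))
    print("end",P.round(1),round(ph,3))
    if save: json.dump([*P,ph],open("cmd.json","w"))
def st():
    s=sense();q=s["ee_rot"];print("t",round(s["time_s"],2),"pos",s["eef_pos"].round(1),"phi",round(2*np.arctan2(q[2],q[1]),3),"grip",round(s["grip_width"],3),round(s["grip_force"],1),"F",s["force"].round(1))
E
echo '[202.4,-484.423,245.294,0.396]'>cmd.json
python3 -c "
from plan import *
plan([(376,-309,120,.396,1,0),(376,-309,16,.396,1,4),(376,-309,16,.396,1,1)])"
```

```text
[[1,0.65,-0.27,0.36,0,0,0.0],[1,0.65,-0.27,0.36,0,0,0.0],[1,0.65,-0.27,0.35,0,0,0.0],[1,0.65,-0.27,0.36,0,0,0.0],[1,0.65,-0.28,0.36,0,0,0.0],[1,0.66,-0.27,0.36,0,0,0.0],[1,0.65,-0.27,0.36,0,0,0.0],[1,0.0,0.0,0.52,0,0,0.0]]
[[1,0.0,0.0,0.52,0,0,0.0],[1,0.0,0.0,0.52,0,0,0.0],[1,0.0,0.0,0.52,0,0,0.0],[1,0.0,0.0,0.0,0,0,0.0]]
end [ 376.1 -308.8   15.8] 0.396
```

>>> arm_command --steps '[[[1, 0.65, -0.27, 0.36, 0, 0, 0], [1, 0.65, -0.27, 0.36, 0, 0, 0], [1, 0.65, -0.27, 0.35, 0, 0, 0], [1, 0.65, -0.27, 0.36, 0, 0, 0], [1, 0.65, -0.28, 0.36, 0, 0, 0], [1, 0.66, -0.27, 0.36, 0, 0, 0], [1, 0.65, -0.27, 0.36, 0, 0, 0], [1, 0, 0, 0.52, 0, 0, 0]]]' --squeeze 40

```text
time_s: 1.1
eef_pos: [377.4, -307.4, 93.3]
ee_rot: [0.0, 0.98, 0.198, 0.0]
force: [-0.1, -0.6, -0.5]
grip_width: 1.002
grip_force: 0.0
```

```bash
python3 - <<'E'
from h import *; from plan import st
st()
t=capture("top"); crop(t,310,130,510,270,4,"c4.png")
E
```

```text
t 1.1 pos [ 377.4 -307.4   93.3] phi 0.399 grip 1.002 0.0 F [-0.1 -0.6 -0.5]
```

View pics/c4.png

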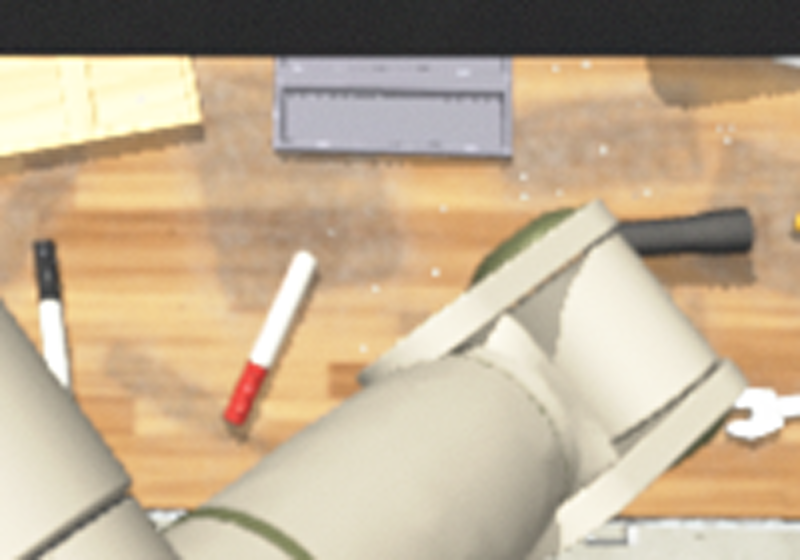

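>>> arm_command --steps '[[[1, 0, 0, 0.52, 0, 0, 0], [1, 0, 0, 0.52, 0, 0, 0], [1, 0, 0, 0.52, 0, 0, 0], [1, 0, 0, 0, 0, 0, 0], [0.5, 0, 0, 0, 0, 0, 0], [0.5, 0, 0, 0, 0, 0, 0], [0.5, 0, 0, 0, 0, 0, 0], [0.5, 0, 0, 0, 0, 0, 0]]]' --squeeze 40

```text
time_s: 2.15
eef_pos: [376.5, -309.5, 17.4]
ee_rot: [0.001, 0.98, 0.197, 0.0]
force: [-0.7, 0.8, 6.6]
grip_width: 0.72
grip_force: 44.4
```

```bash
python3 -c "
from plan import *
st()
plan([(376,-309,110,.396,.5,3),(600,225,110,.396,.5,0)])"
```

```text
t 2.15 pos [ 376.5 -309.5   17.4] phi 0.396 grip 0.72 44.4 F [-0.7  0.8  6.6]
[[0.5,0.0,0.0,-0.63,0,0,0.0],[0.5,0.0,0.0,-0.63,0,0,0.0],[0.5,0.0,0.0,-0.62,0,0,0.0],[0.5,0.59,-0.58,0.0,0,0,0.0],[0.5,0.59,-0.58,0.0,0,0,0.0],[0.5,0.59,-0.58,0.0,0,0,0.0],[0.5,0.59,-0.58,0.0,0,0,0.0],[0.5,0.59,-0.58,0.0,0,0,0.0]]
[[0.5,0.59,-0.58,0.0,0,0,0.0],[0.5,0.58,-0.58,0.0,0,0,0.0],[0.5,0.59,-0.58,0.0,0,0,0.0],[0.5,0.59,-0.58,0.0,0,0,0.0],[0.5,0.59,-0.58,0.0,0,0,0.0],[0.5,0.59,-0.58,0.0,0,0,0.0],[0.5,0.59,-0.58,0.0,0,0,0.0],[0.5,0.59,-0.58,0.0,0,0,0.0]]
[[0.5,0.59,-0.58,0.0,0,0,0.0]]
end [600.1 224.9 109.8] 0.396
```

>>> arm_command --steps '[[[0.5, 0, 0, -0.63, 0, 0, 0], [0.5, 0, 0, -0.63, 0, 0, 0], [0.5, 0, 0, -0.62, 0, 0, 0], [0.5, 0.59, -0.58, 0, 0, 0, 0], [0.5, 0.59, -0.58, 0, 0, 0, 0], [0.5, 0.59, -0.58, 0, 0, 0, 0], [0.5, 0.59, -0.58, 0, 0, 0, 0], [0.5, 0.59, -0.58, 0, 0, 0, 0]]]'

```text
time_s: 3.15
eef_pos: [456.9, -117.0, 110.9]
ee_rot: [0.001, 0.98, 0.197, 0.001]
force: [1.0, 0.6, -0.6]
grip_width: 0.722
grip_force: 47.0
```

>>> arm_command --steps '[[[0.5, 0.59, -0.58, 0, 0, 0, 0], [0.5, 0.58, -0.58, 0, 0, 0, 0], [0.5, 0.59, -0.58, 0, 0, 0, 0], [0.5, 0.59, -0.58, 0, 0, 0, 0], [0.5, 0.59, -0.58, 0, 0, 0, 0], [0.5, 0.59, -0.58, 0, 0, 0, 0], [0.5, 0.59, -0.58, 0, 0, 0, 0], [0.5, 0.59, -0.58, 0, 0, 0, 0]]]'

```text
time_s: 4.15
eef_pos: [584.7, 188.0, 111.0]
ee_rot: [0.0, 0.98, 0.197, 0.001]
force: [0.3, -1.4, -1.0]
grip_width: 0.718
grip_force: 47.0
```

>>> arm_command --steps '[[[0.5, 0.59, -0.58, 0, 0, 0, 0], [0.5, 0, 0, 0, 0, 0, 0], [0.5, 0, 0, 0, 0, 0, 0]]]'

```text
time_s: 4.53
eef_pos: [600.0, 224.4, 110.3]
ee_rot: [0.0, 0.98, 0.197, 0.0]
force: [-0.9, -1.1, -0.9]
grip_width: 0.715
grip_force: 47.0
```

```bash
python3 - <<'E'
from h import *; from plan import st
st()
t=capture("scene"); crop(t,180,120,330,310,3.1,"c5.png")
E
```

```text
t 4.53 pos [600.  224.4 110.3] phi 0.396 grip 0.715 47.0 F [-0.9 -1.1 -0.9]
```

View pics/c5.png

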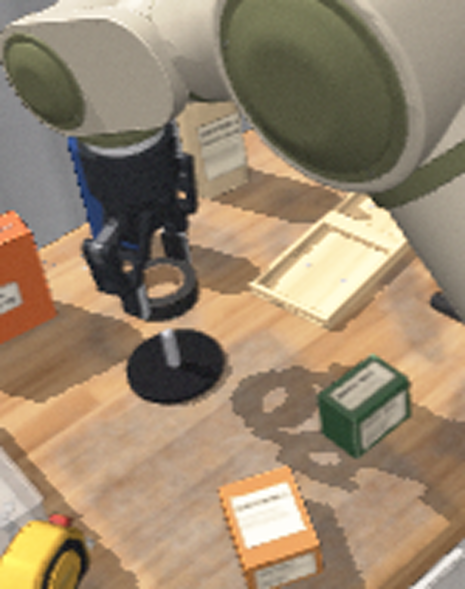

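>>> arm_command --steps '[[[0.5, 0, 0, 0.4, 0, 0, 0], [0.5, 0, 0, 0.4, 0, 0, 0], [0.5, 0, 0, 0.4, 0, 0, 0]]]'

```text
time_s: 4.95
eef_pos: [600.3, 223.9, 49.5]
ee_rot: [0.0, 0.981, 0.196, 0.0]
force: [-0.1, -0.1, -0.6]
grip_width: 0.718
grip_force: 47.0
```

```bash
python3 - <<'E'
from h import *; from plan import st
st()
print(((p("scene",[[600,225,110],[600,225,50],[600,225,8]])-[180,120])*3.1).round())
t=capture("scene"); crop(t,180,180,280,280,5,"c6.png")
E
```

```text
t 4.95 pos [600.3 223.9  49.5] phi 0.395 grip 0.718 47.0 F [-0.1 -0.1 -0.6]
[[157. 281.]
 [169. 330.]
 [176. 362.]]
```

View pics/c6.png

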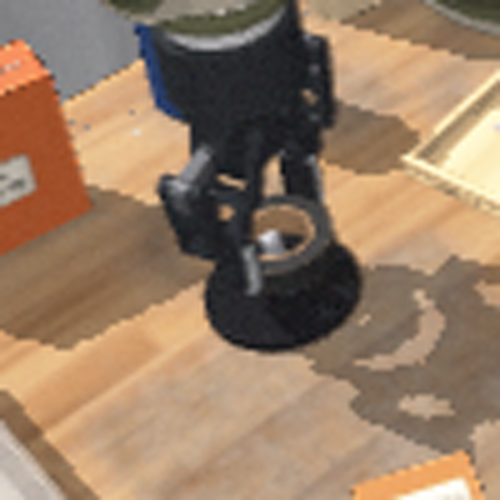

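>>> arm_command --steps '[[[0.5, 0, 0, 0.2, 0, 0, 0], [0.5, 0, 0, 0.25, 0, 0, 0], [0.5, 0, 0, 0, 0, 0, 0], [1, 0, 0, 0, 0, 0, 0], [1, 0, 0, 0, 0, 0, 0], [1, 0, 0, -0.6, 0, 0, 0], [1, 0, 0, -0.6, 0, 0, 0], [1, 0, 0, -0.6, 0, 0, 0]]]'

```text
time_s: 6.0
eef_pos: [600.3, 224.8, 118.7]
ee_rot: [-0.0, 0.98, 0.197, 0.0]
force: [0.3, -0.3, 0.1]
grip_width: 1.001
grip_force: 0.0
```

```bash
python3 - <<'E'
from plan import *
st()
json.dump([600.1,224.9,117.3,.396],open("cmd.json","w"))
plan([(387,291,117,2.71,1,0)])
E
```

```text
t 6.0 pos [600.3 224.8 118.7] phi 0.396 grip 1.001 0.0 F [ 0.3 -0.3  0.1]
[[1,-0.21,-0.18,0.0,0,0,-0.96],[1,-0.19,-0.21,0.0,0,0,-0.97],[1,-0.15,-0.23,0.0,0,0,-0.96],[1,-0.12,-0.25,0.0,0,0,-0.97],[1,-0.08,-0.27,0.0,0,0,-0.96],[1,-0.05,-0.28,0.0,0,0,-0.96],[1,0.0,-0.27,0.0,0,0,-0.97],[1,0.04,-0.28,0.0,0,0,-0.96]]
[[1,0.08,-0.27,0.0,0,0,-0.97],[1,0.11,-0.25,0.0,0,0,-0.96],[1,0.16,-0.24,0.0,0,0,-0.97],[1,0.18,-0.21,0.0,0,0,-0.96],[1,0.21,-0.18,0.0,0,0,-0.96],[1,0.23,-0.15,0.01,0,0,-0.97],[1,0.26,-0.11,0.0,0,0,-0.96],[1,0.27,-0.08,0.0,0,0,-0.97]]
end [386.8 290.9 116.8] 2.711
```

>>> arm_command --steps '[[[1, -0.21, -0.18, 0, 0, 0, -0.96], [1, -0.19, -0.21, 0, 0, 0, -0.97], [1, -0.15, -0.23, 0, 0, 0, -0.96], [1, -0.12, -0.25, 0, 0, 0, -0.97], [1, -0.08, -0.27, 0, 0, 0, -0.96], [1, -0.05, -0.28, 0, 0, 0, -0.96], [1, 0, -0.27, 0, 0, 0, -0.97], [1, 0.04, -0.28, 0, 0, 0, -0.96]]]'

```text
time_s: 7.0
eef_pos: [493.4, 258.0, 117.7]
ee_rot: [0.0, 0.712, 0.702, 0.0]
force: [0.2, -0.5, -0.3]
grip_width: 1.0
grip_force: 0.0
```

>>> arm_command --steps '[[[1, 0.08, -0.27, 0, 0, 0, -0.97], [1, 0.11, -0.25, 0, 0, 0, -0.96], [1, 0.16, -0.24, 0, 0, 0, -0.97], [1, 0.18, -0.21, 0, 0, 0, -0.96], [1, 0.21, -0.18, 0, 0, 0, -0.96], [1, 0.23, -0.15, 0.01, 0, 0, -0.97], [1, 0.26, -0.11, 0, 0, 0, -0.96], [1, 0.27, -0.08, 0, 0, 0, -0.97]]]'

```text
time_s: 8.0
eef_pos: [386.6, 291.1, 117.2]
ee_rot: [0.0, 0.212, 0.977, 0.0]
force: [-0.3, 0.1, 0.6]
grip_width: 1.003
grip_force: 0.0
```

```bash
python3 - <<'E'
from plan import *
from h import *
st()
cv2.imwrite("pics/s7.png",capture("scene")[:,:,::-1])
plan([(387,291,30,2.71,1,3)])
E
```

```text
t 8.0 pos [386.6 291.1 117.2] phi 2.715 grip 1.003 0.0 F [-0.3  0.1  0.6]
[[1,0.0,0.0,0.58,0,0,0.0],[1,0.0,0.0,0.58,0,0,0.0],[1,0.0,0.0,0.58,0,0,0.0]]
end [386.8 290.9  29.8] 2.711
```

View pics/s7.png

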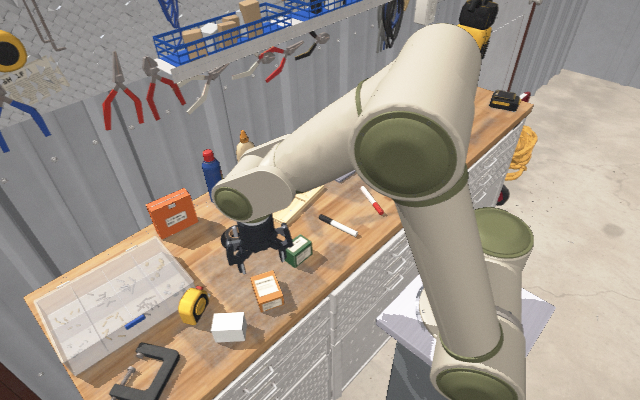

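>>> arm_command --steps '[[[1, 0, 0, 0.58, 0, 0, 0], [1, 0, 0, 0.58, 0, 0, 0], [1, 0, 0, 0.58, 0, 0, 0], [1, 0, 0, 0, 0, 0, 0], [0.5, 0, 0, 0, 0, 0, 0], [0.5, 0, 0, 0, 0, 0, 0], [0.5, 0, 0, 0, 0, 0, 0], [0.5, 0, 0, 0, 0, 0, 0]]]' --squeeze 40

```text
time_s: 9.05
eef_pos: [387.9, 291.2, 31.4]
ee_rot: [0.001, 0.214, 0.977, 0.001]
force: [-0.6, -0.4, 6.3]
grip_width: 0.688
grip_force: 44.1
```

```bash
python3 - <<'E'
from plan import *
st()
plan([(387,291,114,2.711,.5,2),(590.5,44.5,114,1.74,.5,0),(590.5,44.5,114,1.74,.5,2)])
E
```

```text
t 9.05 pos [387.9 291.2  31.4] phi 2.71 grip 0.688 44.1 F [-0.6 -0.4  6.3]
[[0.5,0.0,0.0,-0.84,0,0,0.0],[0.5,0.0,0.0,-0.84,0,0,0.0],[0.5,-0.72,-0.35,0.0,0,0,0.81],[0.5,-0.76,-0.25,0.0,0,0,0.81],[0.5,-0.78,-0.17,0.0,0,0,0.81],[0.5,-0.8,-0.07,0.0,0,0,0.8],[0.5,-0.79,0.03,0.0,0,0,0.81],[0.5,-0.79,0.13,0.0,0,0,0.81]]
[[0.5,-0.77,0.22,0.0,0,0,0.81],[0.5,-0.74,0.31,0.0,0,0,0.81],[0.5,0.0,0.0,0.0,0,0,0.0],[0.5,0.0,0.0,0.0,0,0,0.0]]
end [590.6  44.4 113.8] 1.74
```

>>> arm_command --steps '[[[0.5, 0, 0, -0.84, 0, 0, 0], [0.5, 0, 0, -0.84, 0, 0, 0], [0.5, -0.72, -0.35, 0, 0, 0, 0.81], [0.5, -0.76, -0.25, 0, 0, 0, 0.81], [0.5, -0.78, -0.17, 0, 0, 0, 0.81], [0.5, -0.8, -0.07, 0, 0, 0, 0.8], [0.5, -0.79, 0.03, 0, 0, 0, 0.81], [0.5, -0.79, 0.13, 0, 0, 0, 0.81]]]'

```text
time_s: 10.05
eef_pos: [540.2, 105.1, 114.1]
ee_rot: [-0.0, 0.549, 0.836, -0.0]
force: [0.7, 0.9, -5.0]
grip_width: 0.689
grip_force: 49.7
```

>>> arm_command --steps '[[[0.5, -0.77, 0.22, 0, 0, 0, 0.81], [0.5, -0.74, 0.31, 0, 0, 0, 0.81], [0.5, 0, 0, 0, 0, 0, 0], [0.5, 0, 0, 0.5, 0, 0, 0], [0.5, 0, 0, 0.5, 0, 0, 0], [0.5, 0, 0, 0.3, 0, 0, 0], [0.5, 0, 0, 0.2, 0, 0, 0], [0.5, 0, 0, 0, 0, 0, 0]]]'

```text
time_s: 11.05
eef_pos: [590.5, 44.5, 38.7]
ee_rot: [-0.0, 0.645, 0.764, -0.0]
force: [-0.0, -0.1, -5.8]
grip_width: 0.688
grip_force: 49.6
```

```bash
python3 - <<'E'
from plan import *
from h import *
st()
crop(capture("scene"),200,120,340,260,4,"c8.png")
E
```

```text
t 11.05 pos [590.5  44.5  38.7] phi 1.74 grip 0.688 49.6 F [-0.  -0.1 -5.8]
```

View pics/c8.png

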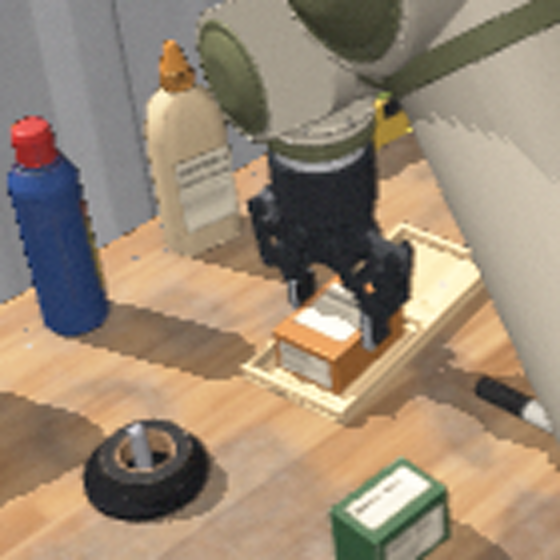

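>>> arm_command --steps '[[[0.5, 0, 0, 0.06, 0, 0, 0], [0.5, 0, 0, 0, 0, 0, 0], [1, 0, 0, 0, 0, 0, 0], [1, 0, 0, 0, 0, 0, 0], [1, 0, 0, -0.4, 0, 0, 0], [1, 0, 0, -0.6, 0, 0, 0], [1, 0, 0, -0.6, 0, 0, 0]]]'

```text
time_s: 11.98
eef_pos: [590.8, 44.3, 117.2]
ee_rot: [0.0, 0.645, 0.764, 0.0]
force: [-0.6, -0.5, 0.0]
grip_width: 1.004
grip_force: 0.0
```

```bash
python3 - <<'E'
from plan import *
st()
json.dump([590.6,44.4,115.8,1.74],open("cmd.json","w"))
plan([(420.5,151.5,115,1.59,1,0),(420.5,151.5,38,1.59,1,3)])
E
```

```text
t 11.97 pos [590.8  44.3 117.2] phi 1.74 grip 1.004 0.0 F [-0.6 -0.5  0. ]
[[1,0.54,-0.6,0.0,0,0,0.2],[1,0.52,-0.61,0.01,0,0,0.2],[1,0.5,-0.63,0.0,0,0,0.2],[1,0.48,-0.65,0.0,0,0,0.2],[1,0.46,-0.65,0.01,0,0,0.2],[1,0.0,0.0,0.51,0,0,0.0],[1,0.0,0.0,0.51,0,0,0.0],[1,0.0,0.0,0.52,0,0,0.0]]
end [420.7 151.6  37.8] 1.59
```

>>> arm_command --steps '[[[1, 0.54, -0.6, 0, 0, 0, 0.2], [1, 0.52, -0.61, 0.01, 0, 0, 0.2], [1, 0.5, -0.63, 0, 0, 0, 0.2], [1, 0.48, -0.65, 0, 0, 0, 0.2], [1, 0.46, -0.65, 0.01, 0, 0, 0.2], [1, 0, 0, 0.51, 0, 0, 0], [1, 0, 0, 0.51, 0, 0, 0], [1, 0, 0, 0.52, 0, 0, 0]]]'

```text
time_s: 12.98
eef_pos: [421.4, 151.7, 37.7]
ee_rot: [0.001, 0.7, 0.714, 0.001]
force: [0.3, -0.5, -0.7]
grip_width: 0.999
grip_force: 0.0
```

>>> arm_command --steps '[[[1, 0, 0, 0, 0, 0, 0], [0.3, 0, 0, 0, 0, 0, 0], [0.3, 0, 0, 0, 0, 0, 0], [0.3, 0, 0, 0, 0, 0, 0], [0.3, 0, 0, 0, 0, 0, 0], [0.3, 0, 0, 0, 0, 0, 0]]]'

```text
time_s: 13.72
eef_pos: [421.6, 151.7, 38.9]
ee_rot: [0.001, 0.7, 0.714, 0.001]
force: [-0.8, -0.4, 7.5]
grip_width: 0.519
grip_force: 41.3
```

```bash
python3 - <<'E'
from plan import *
st()
plan([(420.5,151.5,120,1.59,.3,2),(609,-63,120,.17,.3,0),(609,-63,120,.17,.3,1),(609,-63,44,.17,.3,3),(609,-63,44,.17,.3,1)])
E
```

```text
t 13.72 pos [421.6 151.7  38.9] phi 1.59 grip 0.519 41.3 F [-0.8 -0.4  7.5]
[[0.3,0.0,0.0,-0.82,0,0,0.0],[0.3,0.0,0.0,-0.82,0,0,0.0],[0.3,-0.44,0.37,0.0,0,0,0.95],[0.3,-0.38,0.42,0.0,0,0,0.94],[0.3,-0.31,0.48,0.0,0,0,0.95],[0.3,-0.25,0.52,0.0,0,0,0.95],[0.3,-0.17,0.54,0.0,0,0,0.94],[0.3,-0.09,0.56,0.0,0,0,0.95]]
[[0.3,-0.01,0.57,0.0,0,0,0.95],[0.3,0.07,0.57,0.0,0,0,0.94],[0.3,0.15,0.55,0.0,0,0,0.95],[0.3,0.23,0.52,0.0,0,0,0.95],[0.3,0.0,0.0,0.0,0,0,0.0],[0.3,0.0,0.0,0.51,0,0,0.0],[0.3,0.0,0.0,0.5,0,0,0.0],[0.3,0.0,0.0,0.51,0,0,0.0]]
[[0.3,0.0,0.0,0.0,0,0,0.0]]
end [609.  -62.8  43.8] 0.169
```

>>> arm_command --steps '[[[0.3, 0, 0, -0.82, 0, 0, 0], [0.3, 0, 0, -0.82, 0, 0, 0], [0.3, -0.44, 0.37, 0, 0, 0, 0.95], [0.3, -0.38, 0.42, 0, 0, 0, 0.94], [0.3, -0.31, 0.48, 0, 0, 0, 0.95], [0.3, -0.25, 0.52, 0, 0, 0, 0.95], [0.3, -0.17, 0.54, 0, 0, 0, 0.94], [0.3, -0.09, 0.56, 0, 0, 0, 0.95]]]'

```text
time_s: 14.72
eef_pos: [533.8, 22.1, 119.7]
ee_rot: [-0.0, 0.934, 0.358, -0.0]
force: [0.3, 0.5, -4.6]
grip_width: 0.52
grip_force: 44.8
```

>>> arm_command --steps '[[[0.3, -0.01, 0.57, 0, 0, 0, 0.95], [0.3, 0.07, 0.57, 0, 0, 0, 0.94], [0.3, 0.15, 0.55, 0, 0, 0, 0.95], [0.3, 0.23, 0.52, 0, 0, 0, 0.95], [0.3, 0, 0, 0, 0, 0, 0], [0.3, 0, 0, 0.51, 0, 0, 0], [0.3, 0, 0, 0.5, 0, 0, 0], [0.3, 0, 0, 0.51, 0, 0, 0]]]'

```text
time_s: 15.72
eef_pos: [608.2, -62.0, 43.0]
ee_rot: [-0.0, 0.996, 0.086, -0.001]
force: [0.2, -0.6, -1.3]
grip_width: 0.518
grip_force: 45.5
```

```bash
python3 - <<'E'
from plan import *
from h import *
st()
crop(capture("scene"),230,110,370,250,4,"c9.png")
E
```

```text
t 15.72 pos [608.2 -62.   43. ] phi 0.172 grip 0.518 45.5 F [ 0.2 -0.6 -1.3]
```

View pics/c9.png

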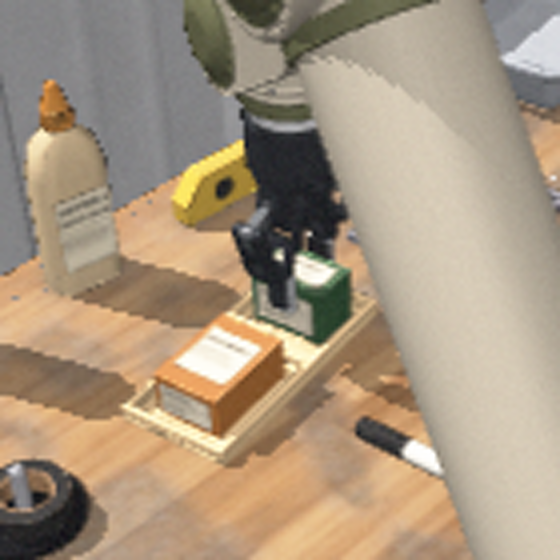

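>>> arm_command --steps '[[[0.3, 0, 0, 0, 0, 0, 0], [0.8, 0, 0, 0, 0, 0, 0], [0.8, 0, 0, 0, 0, 0, 0], [0.8, 0, 0, -0.4, 0, 0, 0], [0.8, 0, 0, -0.5, 0, 0, 0], [0.8, 0, 0, -0.5, 0, 0, 0]]]'

```text
time_s: 16.52
eef_pos: [609.1, -62.9, 115.1]
ee_rot: [0.0, 0.996, 0.085, 0.0]
force: [-1.0, 0.2, -0.1]
grip_width: 0.8
grip_force: 0.0
```

```bash
python3 - <<'E'
from plan import *
st()
json.dump([609,-62.8,113.8,.169],open("cmd.json","w"))
plan([(419,-6,110,.123,.5,6),(419,-6,60,.123,.5,2)])
E
```

```text
t 16.52 pos [609.1 -62.9 115.1] phi 0.17 grip 0.8 0.0 F [-1.   0.2 -0.1]
[[0.5,-0.59,-0.29,0.01,0,0,0.05],[0.5,-0.6,-0.29,0.02,0,0,0.05],[0.5,-0.59,-0.29,0.01,0,0,0.05],[0.5,-0.6,-0.28,0.01,0,0,0.05],[0.5,-0.6,-0.27,0.01,0,0,0.06],[0.5,-0.61,-0.27,0.02,0,0,0.05],[0.5,0.0,0.0,0.5,0,0,0.0],[0.5,0.0,0.0,0.5,0,0,0.0]]
end [418.9  -6.1  59.8] 0.122
```

>>> arm_command --steps '[[[0.5, -0.59, -0.29, 0.01, 0, 0, 0.05], [0.5, -0.6, -0.29, 0.02, 0, 0, 0.05], [0.5, -0.59, -0.29, 0.01, 0, 0, 0.05], [0.5, -0.6, -0.28, 0.01, 0, 0, 0.05], [0.5, -0.6, -0.27, 0.01, 0, 0, 0.06], [0.5, -0.61, -0.27, 0.02, 0, 0, 0.05], [0.5, 0, 0, 0.5, 0, 0, 0], [0.5, 0, 0, 0.5, 0, 0, 0]]]'

```text
time_s: 17.52
eef_pos: [419.2, -6.2, 60.1]
ee_rot: [0.0, 0.998, 0.062, 0.001]
force: [0.1, -0.3, 0.1]
grip_width: 0.5
grip_force: 0.0
```

```bash
python3 - <<'E'
from plan import *
from h import *
st()
crop(capture("scene"),270,140,410,270,4,"c10.png")
E
```

```text
t 17.52 pos [419.2  -6.2  60.1] phi 0.123 grip 0.5 0.0 F [ 0.1 -0.3  0.1]
```

View pics/c10.png

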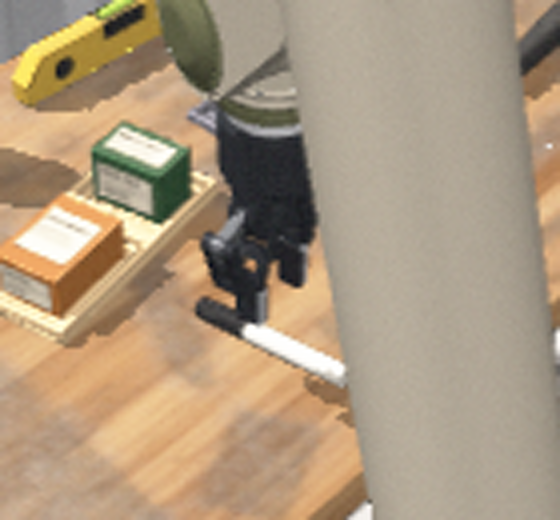

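>>> arm_command --steps '[[[0.5, 0, 0, 0.4, 0, 0, 0], [0.5, 0, 0, 0.42, 0, 0, 0], [0.5, 0, 0, 0, 0, 0, 0], [0, 0, 0, 0, 0, 0, 0], [0, 0, 0, 0, 0, 0, 0], [0, 0, 0, 0, 0, 0, 0], [0, 0, 0, 0, 0, 0, 0]]]' --squeeze 25

```text
time_s: 18.45
eef_pos: [419.4, -6.3, 19.9]
ee_rot: [0.0, 0.998, 0.061, 0.001]
force: [-2.1, 0.8, 5.6]
grip_width: 0.178
grip_force: 26.9
```

```bash
python3 - <<'E'
from plan import *
st()
json.dump([418.9,-6.1,18.8,.122],open("cmd.json","w"))
plan([(419,-6,90,.122,0,2),(631,-248.5,90,1.55,0,0),(631,-248.5,90,1.55,0,1),(631,-248.5,45,1.55,0,2)])
E
```

```text
t 18.45 pos [419.4  -6.3  19.9] phi 0.123 grip 0.178 26.9 F [-2.1  0.8  5.6]
[[0,0.0,0.0,-0.71,0,0,0.0],[0,0.0,0.0,-0.71,0,0,0.0],[0,0.36,0.53,0.0,0,0,-0.95],[0,0.28,0.58,0.0,0,0,-0.95],[0,0.2,0.62,0.0,0,0,-0.96],[0,0.11,0.63,0.0,0,0,-0.95],[0,0.02,0.65,0.0,0,0,-0.95],[0,-0.08,0.63,0.0,0,0,-0.95]]
[[0,-0.16,0.63,0.0,0,0,-0.95],[0,-0.26,0.59,0.0,0,0,-0.96],[0,-0.33,0.55,0.0,0,0,-0.95],[0,-0.41,0.5,0.0,0,0,-0.95],[0,0.0,0.0,0.0,0,0,0.0],[0,0.0,0.0,0.45,0,0,0.0],[0,0.0,0.0,0.45,0,0,0.0]]
end [ 631.1 -248.5   44.8] 1.55
```

>>> arm_command --steps '[[[0, 0, 0, -0.71, 0, 0, 0], [0, 0, 0, -0.71, 0, 0, 0], [0, 0.36, 0.53, 0, 0, 0, -0.95], [0, 0.28, 0.58, 0, 0, 0, -0.95], [0, 0.2, 0.62, 0, 0, 0, -0.96], [0, 0.11, 0.63, 0, 0, 0, -0.95], [0, 0.02, 0.65, 0, 0, 0, -0.95], [0, -0.08, 0.63, 0, 0, 0, -0.95]]]'

```text
time_s: 19.45
eef_pos: [546.8, -152.3, 90.6]
ee_rot: [0.0, 0.881, 0.472, 0.0]
force: [0.7, 0.1, -1.1]
grip_width: 0.176
grip_force: 26.3
```

>>> arm_command --steps '[[[0, -0.16, 0.63, 0, 0, 0, -0.95], [0, -0.26, 0.59, 0, 0, 0, -0.96], [0, -0.33, 0.55, 0, 0, 0, -0.95], [0, -0.41, 0.5, 0, 0, 0, -0.95], [0, 0, 0, 0, 0, 0, 0], [0, 0, 0, 0.45, 0, 0, 0], [0, 0, 0, 0.45, 0, 0, 0], [0, 0, 0, 0, 0, 0, 0]]]'

```text
time_s: 20.45
eef_pos: [630.2, -247.3, 43.7]
ee_rot: [-0.002, 0.714, 0.7, -0.0]
force: [0.4, 0.8, 0.3]
grip_width: 0.174
grip_force: 26.3
```

```bash
python3 - <<'E'
from plan import *
from h import *
st()
crop(capture("scene"),290,120,400,220,5,"c11.png")
E
```

```text
t 20.45 pos [ 630.2 -247.3   43.7] phi 1.55 grip 0.174 26.3 F [0.4 0.8 0.3]
```

View pics/c11.png

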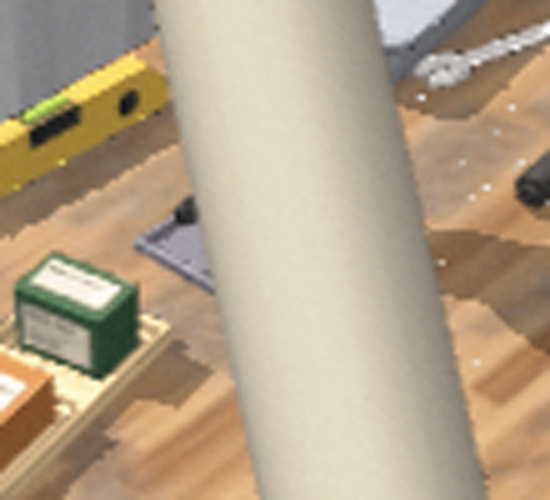

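>>> arm_command --steps '[[[0, 0, 0, 0.17, 0, 0, 0], [0, 0, 0, 0.2, 0, 0, 0], [0, 0, 0, 0, 0, 0, 0], [0.45, 0, 0, 0, 0, 0, 0], [0.45, 0, 0, 0, 0, 0, 0], [0.45, 0, 0, -0.3, 0, 0, 0], [0.45, 0, 0, -0.5, 0, 0, 0], [0.45, 0, 0, -0.6, 0, 0, 0]]]'

```text
time_s: 21.5
eef_pos: [631.3, -248.5, 98.0]
ee_rot: [0.0, 0.714, 0.7, 0.0]
force: [-0.7, 0.4, 1.1]
grip_width: 0.449
grip_force: 0.0
```

```bash
python3 - <<'E'
from plan import *
from fit import *
st()
e=w("top",un([(304,253),(235,425)],(310,130),4),8)[:,:2];m=e.mean(0);print(e,m,np.arctan2(*(e[0]-e[1])[::-1]))
json.dump([631.1,-248.5,96.3,1.55],open("cmd.json","w"))
E
```

```text
t 21.5 pos [ 631.3 -248.5   98. ] phi 1.551 grip 0.449 0.0 F [-0.7  0.4  1.1]
[[ 476.45104864 -184.04315317]
 [ 353.52100619 -135.21567201]] [ 414.98602742 -159.62941259] -0.3780879252903041
```

```bash
python3 - <<'E'
from plan import *
plan([(415.5,-160,96,2.762,.45,0),(415.5,-160,96,2.762,.45,1),(415.5,-160,18.8,2.762,.45,4),(415.5,-160,18.8,2.762,.45,1)])
E
```

```text
[[0.45,0.19,-0.48,0.0,0,0,-0.9],[0.45,0.25,-0.46,0.0,0,0,-0.9],[0.45,0.31,-0.41,0.0,0,0,-0.89],[0.45,0.36,-0.37,0.0,0,0,-0.9],[0.45,0.41,-0.32,0.0,0,0,-0.9],[0.45,0.44,-0.27,0.0,0,0,-0.9],[0.45,0.48,-0.19,0.0,0,0,-0.89],[0.45,0.5,-0.14,0.01,0,0,-0.9]]
[[0.45,0.52,-0.06,0.0,0,0,-0.9],[0.45,0.0,0.0,0.0,0,0,0.0],[0.45,0.0,0.0,0.38,0,0,0.0],[0.45,0.0,0.0,0.39,0,0,0.0],[0.45,0.0,0.0,0.38,0,0,0.0],[0.45,0.0,0.0,0.39,0,0,0.0],[0.45,0.0,0.0,0.0,0,0,0.0]]
end [ 415.4 -159.8   18.8] 2.762
```

>>> arm_command --steps '[[[0.45, 0.19, -0.48, 0, 0, 0, -0.9], [0.45, 0.25, -0.46, 0, 0, 0, -0.9], [0.45, 0.31, -0.41, 0, 0, 0, -0.89], [0.45, 0.36, -0.37, 0, 0, 0, -0.9], [0.45, 0.41, -0.32, 0, 0, 0, -0.9], [0.45, 0.44, -0.27, 0, 0, 0, -0.9], [0.45, 0.48, -0.19, 0, 0, 0, -0.89], [0.45, 0.5, -0.14, 0.01, 0, 0, -0.9]]]'

```text
time_s: 22.5
eef_pos: [439.2, -170.0, 97.0]
ee_rot: [0.001, 0.252, 0.968, -0.0]
force: [-0.7, 1.0, 0.2]
grip_width: 0.447
grip_force: 0.0
```

>>> arm_command --steps '[[[0.45, 0.52, -0.06, 0, 0, 0, -0.9], [0.45, 0, 0, 0, 0, 0, 0], [0.45, 0, 0, 0.38, 0, 0, 0], [0.45, 0, 0, 0.39, 0, 0, 0], [0.45, 0, 0, 0.38, 0, 0, 0], [0.45, 0, 0, 0.39, 0, 0, 0], [0.45, 0, 0, 0, 0, 0, 0]]]'

```text
time_s: 23.38
eef_pos: [415.8, -160.1, 18.5]
ee_rot: [-0.0, 0.189, 0.982, 0.0]
force: [0.2, -0.6, 0.4]
grip_width: 0.447
grip_force: 0.0
```

>>> arm_command --steps '[[[0, 0, 0, 0, 0, 0, 0], [0, 0, 0, 0, 0, 0, 0], [0, 0, 0, 0, 0, 0, 0], [0, 0, 0, 0, 0, 0, 0]]]'

```text
time_s: 23.88
eef_pos: [416.2, -160.4, 19.8]
ee_rot: [0.001, 0.188, 0.982, -0.0]
force: [0.2, -0.1, 6.7]
grip_width: 0.177
grip_force: 24.7
```

```bash
python3 - <<'E'
from plan import *
from h import *
st()
crop(capture("scene"),270,120,430,240,5,"c12.png")
plan([(415.5,-160,90,2.762,0,2),(575,-248.5,90,1.55,0,0),(575,-248.5,90,1.55,0,1),(575,-248.5,26.3,1.55,0,4)])
E
```

```text
t 23.88 pos [ 416.2 -160.4   19.8] phi 2.763 grip 0.177 24.7 F [ 0.2 -0.1  6.7]
[[0,0.0,0.0,-0.71,0,0,0.0],[0,0.0,0.0,-0.71,0,0,0.0],[0,-0.4,-0.05,0.0,0,0,0.9],[0,-0.41,0.0,0.0,0,0,0.9],[0,-0.4,0.06,0.0,0,0,0.89],[0,-0.39,0.11,0.0,0,0,0.9],[0,-0.37,0.16,0.0,0,0,0.9],[0,-0.35,0.21,0.0,0,0,0.9]]
[[0,-0.31,0.26,0.0,0,0,0.89],[0,-0.28,0.29,0.0,0,0,0.9],[0,-0.24,0.33,0.0,0,0,0.9],[0,0.0,0.0,0.0,0,0,0.0],[0,0.0,0.0,0.32,0,0,0.0],[0,0.0,0.0,0.32,0,0,0.0],[0,0.0,0.0,0.31,0,0,0.0],[0,0.0,0.0,0.32,0,0,0.0]]
end [ 574.8 -248.6   26.3] 1.55
```

View pics/c12.png

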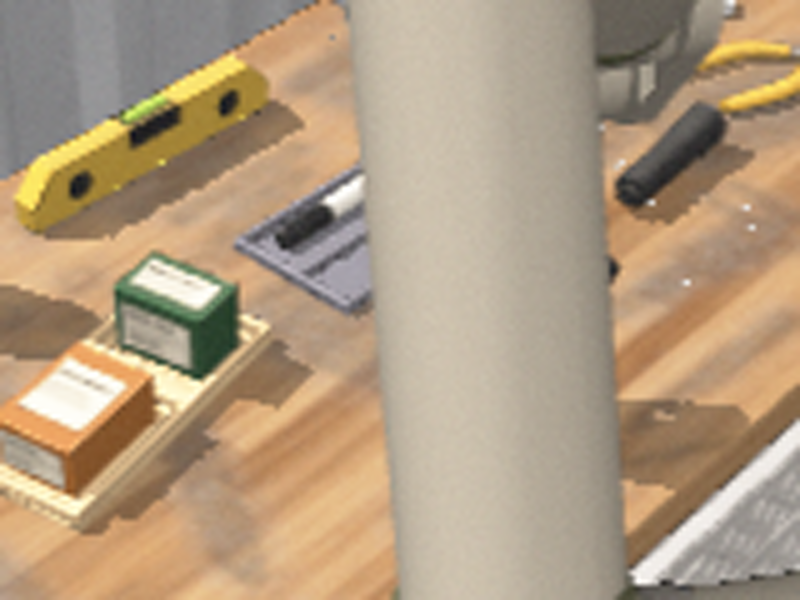

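>>> arm_command --steps '[[[0, 0, 0, -0.71, 0, 0, 0], [0, 0, 0, -0.71, 0, 0, 0], [0, -0.4, -0.05, 0, 0, 0, 0.9], [0, -0.41, 0, 0, 0, 0, 0.9], [0, -0.4, 0.06, 0, 0, 0, 0.89], [0, -0.39, 0.11, 0, 0, 0, 0.9], [0, -0.37, 0.16, 0, 0, 0, 0.9], [0, -0.35, 0.21, 0, 0, 0, 0.9]]]'

```text
time_s: 24.92
eef_pos: [522.4, -219.4, 90.2]
ee_rot: [0.0, 0.561, 0.828, -0.0]
force: [0.2, 0.1, -0.9]
grip_width: 0.176
grip_force: 24.6
```

>>> arm_command --steps '[[[0, -0.31, 0.26, 0, 0, 0, 0.89], [0, -0.28, 0.29, 0, 0, 0, 0.9], [0, -0.24, 0.33, 0, 0, 0, 0.9], [0, 0, 0, 0, 0, 0, 0], [0, 0, 0, 0.32, 0, 0, 0], [0, 0, 0, 0.32, 0, 0, 0], [0, 0, 0, 0.31, 0, 0, 0], [0, 0, 0, 0.32, 0, 0, 0]]]'

```text
time_s: 25.92
eef_pos: [574.7, -248.4, 25.0]
ee_rot: [-0.0, 0.714, 0.7, -0.0]
force: [0.2, 0.3, -0.1]
grip_width: 0.179
grip_force: 24.6
```

```bash
python3 - <<'E'
from plan import *
from fit import *
st()
print(w("scene",un([(283,240)],(270,120),5),11))
E
```

```text
t 25.93 pos [ 574.7 -248.4   25. ] phi 1.551 grip 0.179 24.6 F [ 0.2  0.3 -0.1]
[[ 632.0803267  -183.94779695   11.        ]]
```

>>> arm_command --steps '[[[0, 0, 0, 0, 0, 0, 0], [0.45, 0, 0, 0, 0, 0, 0], [0.45, 0, 0, 0, 0, 0, 0], [0.45, 0, 0, -0.3, 0, 0, 0], [0.45, 0, 0, -0.6, 0, 0, 0], [0.45, 0, 0, -0.8, 0, 0, 0], [0.45, 0, -0.8, -0.5, 0, 0, 0], [0.45, 0, -0.8, -0.5, 0, 0, 0]]]'

```text
time_s: 26.92
eef_pos: [494.1, -246.9, 163.4]
ee_rot: [0.001, 0.714, 0.7, 0.0]
force: [0.6, -0.8, 0.1]
grip_width: 0.449
grip_force: 0.0
```

>>> arm_command --steps '[[[0.45, 0.6, -0.8, 0, 0, 0, 0], [0.45, 0.8, -0.8, 0, 0, 0, 0], [0.45, 0.8, -0.8, 0, 0, 0, 0], [0.45, 0.8, 0, 0, 0, 0, 0], [0.45, 0.8, 0, 0, 0, 0, 0], [0.45, 0.8, 0, 0, 0, 0, 0], [0.45, 0.8, 0, 0, 0, 0, 0], [0.45, 0.8, 0, 0, 0, 0, 0]]]'

```text
time_s: 27.92
eef_pos: [381.3, 66.6, 162.5]
ee_rot: [0.001, 0.714, 0.7, 0.001]
force: [1.5, 0.1, 0.1]
grip_width: 0.448
grip_force: 0.0
```

```bash
python3 - <<'E'
from plan import *
from fit import *
st()
t=capture("top").astype(int);s=capture("scene").astype(int)
for n,im in(("top",t),("scene",s)):
    # pixels inside pen tray region
    q=p(n,[[545,-335,9],[660,-335,9],[660,-162,9],[545,-162,9]]);m=np.zeros(im.shape[:2],np.uint8);cv2.fillPoly(m,[q.astype(np.int32)],1)
    r,g,b=im[...,0],im[...,1],im[...,2]
    for k,c in(("red",(r>120)&(g<80)),("white",(im.min(2)>205)),("black",im.max(2)<45)):
        ys,xs=np.where(c&(m>0))
        if len(xs): W=w(n,np.c_[xs,ys],14)[:,:2]; print(n,k,len(xs),W.min(0).round(),W.max(0).round(),W.mean(0).round())
# carton tops by colour in scene
hsv=cv2.cvtColor(s.astype(np.uint8),cv2.COLOR_RGB2HSV)
def poly(z,cx,cy,a,b,yaw):
    L=np.array(box(a,b,z));c,sn=np.cos(yaw),np.sin(yaw);return p("scene",np.c_[cx+c*L[:,0]-sn*L[:,1],cy+sn*L[:,0]+c*L[:,1],L[:,2]]).round(1).tolist()
print("expected tops",poly(42,590.5,44.5,30,42.5,.17),poly(54,608,-62,34,22.5,.17))
for k,lo,hi in(("orange",(5,130,90),(18,255,255)),("green",(60,80,20),(95,255,255))):
    m=cv2.inRange(hsv,lo,hi);m[:150]=0;m[250:]=0;m[:,:240]=0;m[:,340:]=0
    pts=cv2.findNonZero(cv2.morphologyEx(m,cv2.MORPH_OPEN,np.ones((2,2),np.uint8)));print(k,len(pts),cv2.approxPolyDP(cv2.convexHull(pts),1.5,True)[:,0].tolist())
E
```

```text
t 27.93 pos [381.3  66.6 162.5] phi 1.551 grip 0.448 0.0 F [1.5 0.1 0.1]
top red 40 [ 568. -225.] [ 577. -185.] [ 571. -207.]
top white 186 [ 554. -313.] [ 613. -180.] [ 576. -269.]
top black 459 [ 625. -332.] [ 661. -160.] [ 641. -243.]
scene red 18 [ 564. -227.] [ 584. -199.] [ 571. -216.]
scene white 80 [ 571. -318.] [ 640. -233.] [ 592. -280.]
scene black 179 [ 551. -271.] [ 662. -156.] [ 604. -200.]
expected tops [[300.8, 194.4], [285.3, 187.7], [268.0, 202.9], [283.8, 210.3]] [[318.2, 176.8], [300.8, 169.9], [292.5, 177.1], [310.0, 184.4]]
orange 331 [[328, 213], [284, 219], [270, 206], [270, 203], [287, 190], [299, 195]]
green 40 [[315, 191], [310, 195], [297, 180], [311, 186]]
```

```bash
python3 -c "
from rig import *
print(finish_job())"
```

```text
the job is handed in; nothing more can be done
None
```

I handed the job in at about 28 s: both boxes are in their bays, one marker is in each groove, the roll is down over the spindle post, and I didn't touch the torch or tape measure. I checked this from pictures and colour measurements, but no verdict came back from the judging.

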